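Kick the locating block out of its nest

TASK

One of the two spring kickers on the bench has a locating block in its nest. Swing that kicker's sprung arm back by its black knob until it catches and let go of it, then press the trigger pad so that the arm springs home and knocks the block out along its channel. Do not push the block with the gripper, and leave the arm of the empty kicker alone.

Things in the scene. Friction and masses are not known exactly. Their poses are not given: they have to be found in the camera images.
- kicker: loaded kicker, fixed: aluminium plate 190 x 200 x 10 mm (its x, y, z) on 12 mm feet, origin at the centre of its underside. Steel arm 14 mm wide, top 46 mm above the bench, turns about an upright post (72 mm high) at plate x +75, y 0 mm; at rest it points to the plate's -x. On the -y side a block channel, rails 32 mm high; on the +y side the trigger key and a 48 mm high arm stop post
- kicker_arm (a joint): arm angle q, rad; 0 = home. The knob is at the pivot + 120 mm x (-cos q, +sin q) in the plate's frame, so it is swung to the plate's +y. A spring returns it to 0 from either side (no force at 0, 4.6 N at the knob when cocked, a little more over the sear tooth). The tooth snaps up behind the arm at 0.55 and holds it; hard stop 0.74: swing it to 0.62-0.70, then let it back onto the tooth
- kicker_knob (a point): centre of the top of the black knob on the loaded kicker's arm: an upright cylinder 17 mm in diameter, its foot 46 mm and its top 78 mm above the bench. It moves with the arm
- kicker_pad (a point): centre of the top of the loaded kicker's trigger pad: ribbed dark square 28 x 28 mm at the end of the sear key, 46 mm above the bench, at plate x -78, y +79 mm, outside the arm's sweep. Press it straight down against its spring (2 N at first, 4 N fully down); the sear lets go after about 6 mm, full travel 9 mm; it springs up when let go
- block: dark locating block with a light metal strip, 26 x 58 x 22 mm, origin at the centre of its underside, y axis along its length. It lies in the loaded kicker's nest, on the plate (22 mm above the bench), lengthwise along the plate's x, centre near plate x +30, y -32 mm, in front of the arm's rubber nose. A kick sends it 18 to 46 mm to the plate's -y
- spare_arm (a joint): angle of the arm of the other, empty kicker, which is built alike; 0 = home, where it must stay
Things that resemble listed ones, but are neither listed nor needed, are in the scene too. What is shaped like the block but blue is not meant.

How it is judged:
By the outcome, as a careful person would: the job done as asked, in the order asked, and still so for the second after the job is handed in, with the robot touching nothing.
It also fails if it takes over 38 s, if anything falls off the work surface, if the arm or the gripper's body presses on something with over 40 N, if the wrist force passes 120 N, or if a joint passes its speed limit or range.

ROBOT

A 7-joint arm with a two-finger parallel gripper is mounted at the origin on a cart in front of the work surface, level with it; the furniture and walls round the work are solid. World frame = base frame: x ahead of the robot, y to its left, z up, the work surface at z = 0. Lengths are in mm, angles in rad, forces in N, time in s.
With the tool pointing down it reaches from about 425 to 950 mm from the base axis. Payload 4.7 kg.
Tool frame: the origin (TCP) lies at the very end of the fingers, on their centre line; the grasp point (between the pads) lies 19 mm behind it; z points along the fingers, y is the direction in which the jaws open and shut (so a half turn about z gives the same grasp; the last joint's range is limited). The gripper opens to 85 mm and grips with 20 to 120 N. Pads are 22 mm wide; open, the fingers measure 114 mm over their backs; the gripper's body (76 mm by 85 mm) begins 54 mm behind the grasp point. The pads swing forward as they close: fully open they stand 13 mm farther back than shut.
Start: joints at [1.173, 0.469, -0.049, 1.532, 0.024, 1.141, -0.082], TCP at [243.384, -629.616, 201.735] pointing down, gripper open.
Joint ranges: [-2.59, 2.59], [-0.33, 1.99], [-1.39, 1.29], [0.1, 2.45], [-1.04, 4.18], [0.21, 1.99], [-2.66, 2.66]. Speed limits (rad/s): [2.57, 2.57, 3.14, 3.14, 3.14, 3.14, 3.14].

INTERFACE

Orientations are given as a unit quaternion [w, x, y, z].
In Python, from plant import get_obs, read_camera, camera_params, job_done gives the robot as it stands. The module is installed in compiled form; this text tells all that it offers.
- The arm moves only by the tool step_arm, never from a script. Its argument "commands" is text: rows parted by semicolons, each of 7 numbers parted by spaces: the opening, from 0 (shut) to 1 (fully open), then the shift along the tool's x, y, z scaled (see below), then the turn, a rotation vector about the tool's x, y, z scaled (see below). In form: gripper x y z rx ry rz; .... A call has 1 to 12 rows; each row shifts and turns the pose as measured when the row begins, along the tool's axes as they then stand; what a row does not reach is not made up. The controller multiplies each number of a shift by 150 mm and each number of a turn by 90 degrees. A row lasts 1/12 s, in which the tool goes at most 41.7 mm and 7.16 degrees, less where a joint would pass 70% of its speed; a pose out of reach is approached as far as the arm can. A call with a number of a shift or a turn outside -1 to 1 is refused whole. A call with a gripper value outside its range is refused whole. The fingers move at their own pace and stop on an object; the grip force is fixed at half the most. Time passes only in rows, so rows that do not move let the fingers close. It gives the time, the measured TCP pose, the force and the opening at its end, in the units of the state.
- get_obs(): the state, without advancing time (a new reading comes with each control period).
- read_camera(name): name is "side" or "top" or "wrist"; returns the picture (420x560x3 uint8, red, green, blue); there is no depth.
- camera_params(name): a dict with "fx", "fy", "cx", "cy" (pixels), "k1" (the pictures are not rectified: a ray, as slopes to the right and down, at radius r is drawn at 1 + k1 r^2 times it, then the intrinsics apply), "position" and "attitude" of the camera in the world; the wrist camera has in their place "mount" (4x4, takes a point from camera to tool coordinates, whose origin is the TCP and whose axes are the flange's). Camera axes: x right, y up, looking along -z (the intrinsics and any distortion apply to the point x, -y, -z); pixel columns grow to the right and rows downward; lengths in mm; the calibration is good to about 2 mm. A picture is of the moment at which its call begins: read the wrist's pose just before it. camera_params takes no time and is no camera call.
- job_done(): hands the job in, once; it reports no verdict.
The state is a dict: "time_s": time; "qpos": joint angles; "qd": joint speeds; "joint_efforts": joint torques, N m; "ee_pos": TCP position; "eef_rot": TCP orientation; "ft_force": force on the tool from outside, world axes, zero at the start; "wrist_torque": the same for the moment, N m; "opening": finger opening in mm.
Only numpy, scipy, OpenCV 4.12 (cv2) and the standard library are available. Lean on these libraries where they do the work, as an engineer would, in place of code of your own. Each camera call takes 0.05 s, during which the arm holds its last target.

## Working session

There is one attempt and no reset: what is moved stays moved. The work goes in short steps, Python scripts to look and compute and a tool call to move; the robot and the scene stay as the last step left them, time stands still between calls to the robot, and variables do not carry over. Pictures are saved under pics/ and viewed, and the job is handed in when it is done.

Besides the shell and the picture viewer there is one more tool, called after ">>>" in YAML: its name, and indented under it one key for each argument. step_arm: Moves the arm, as the interface text tells. Shifts and turns lie within -1 to 1; 1 stands for 150 mm of shift or 90 degrees of turn. Its arguments: {"type":"object","properties":{"commands":{"type":"string"}},"required":["commands"]}

```bash
mkdir -p pics; python3 - <<'E'
from plant import *
import cv2
for n in ("top","side","wrist"):
    if n=="wrist": o=get_obs()
    im=read_camera(n); cv2.imwrite(f"pics/{n}0.png",im[:,:,::-1])
    p=camera_params(n); print(n,p)
print(o)
E
```

```text
top {'fx': 471.41258680933026, 'fy': 471.41258680933026, 'cx': 277.0454840975218, 'cy': 201.18292608514258, 'k1': 0.006108920793290177, 'position': array([ 473.3749458 ,  194.05924613, 1004.23757283]), 'attitude': array([-0.70413665, -0.04225528,  0.05461369,  0.70669896])}
side {'fx': 452.82208412102125, 'fy': 452.82208412102125, 'cx': 281.8667627600227, 'cy': 202.19280174769267, 'k1': -0.12173779875604915, 'position': array([615.47550546, 847.04044436, 680.08804429]), 'attitude': array([-0.01846263, -0.00369166,  0.40513839,  0.91406148])}
wrist {'fx': 330.7876955616308, 'fy': 330.7876955616308, 'cx': 282.33406368340036, 'cy': 203.75605843610822, 'k1': -0.04108656260174613, 'mount': array([[ 4.67727647e-04,  9.60455081e-01,  2.78434587e-01,
         7.12553131e+01],
       [ 9.99999827e-01, -5.48250019e-04,  2.11331326e-04,
        -8.03861647e-01],
       [ 3.55626014e-04,  2.78434440e-01, -9.60455171e-01,
        -1.72388110e+02],
       [ 0.00000000e+00,  0.00000000e+00,  0.00000000e+00,
         1.00000000e+00]])}
{'time_s': 0.1, 'qpos': array([ 1.17312848,  0.46940321, -0.04857873,  1.53355837,  0.02412335,
        1.1410328 , -0.0822836 ]), 'qd': array([ 0.00194026, -0.00198752,  0.00187735, -0.0015781 , -0.00090488,
       -0.00096104,  0.00035304]), 'joint_efforts': array([ 1.02884740e-03, -5.11514890e+01, -4.68339678e-02, -2.38391733e+01,
        1.08215478e-02,  4.37509851e-03, -5.82033664e-06]), 'ee_pos': array([ 243.1004326 , -629.08206905,  200.74459868]), 'eef_rot': array([-8.82689160e-04,  9.83045286e-01,  1.83360686e-01, -2.11660285e-04]), 'ft_force': array([-1.04814382,  0.31532792, -0.13493045]), 'wrist_torque': array([ 0.02046548, -0.00669939,  0.03048902]), 'opening': 85.52419989910646}
```

View pics/top0.png

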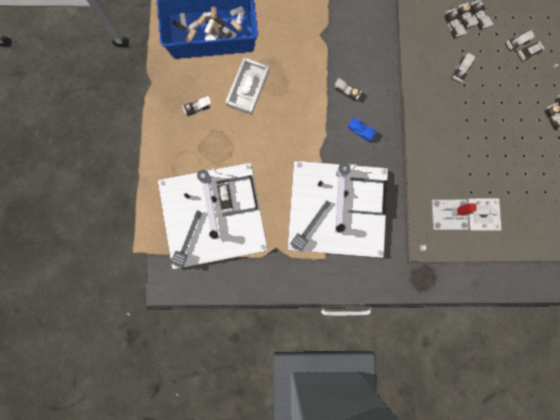

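View pics/side0.png

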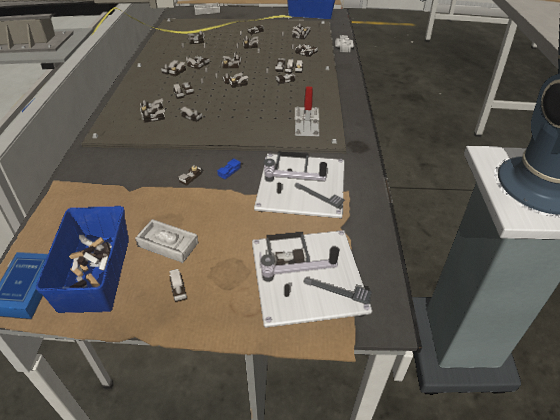

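View pics/wrist0.png

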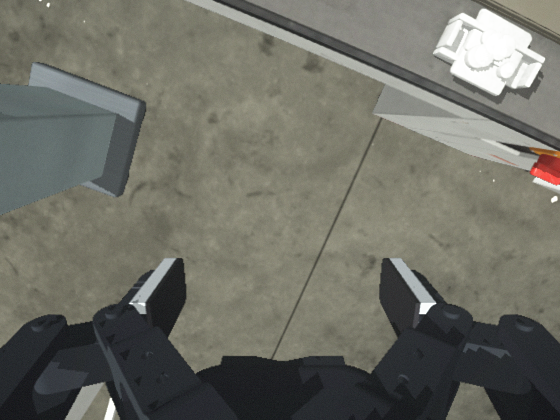

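The loaded kicker is the left one in the top view: block at about (226,195), post (203,176), knob (213,234), pad (180,262). I'll zoom in on it next.

```bash
cat > h.py <<'E'
import numpy as np, cv2
from scipy.spatial.transform import Rotation as R
from plant import *
def q2R(q): return R.from_quat([q[1],q[2],q[3],q[0]]).as_matrix()
def pose(n,obs=None):
    p=camera_params(n)
    if n!="wrist": return p,np.array(p["position"]),q2R(p["attitude"])
    T=q2R(obs["eef_rot"]); M=p["mount"]
    return p,np.array(obs["ee_pos"])+T@M[:3,3],T@M[:3,:3]
def ray(n,uv,obs=None):
    p,c,A=pose(n,obs)
    d=np.array([(uv[0]-p["cx"])/p["fx"],(uv[1]-p["cy"])/p["fy"]])
    s=d.copy()
    for _ in range(20): s=d/(1+p["k1"]*(s@s))
    return c,A@np.array([s[0],-s[1],-1.])
def onz(n,uv,z,obs=None):
    c,d=ray(n,uv,obs); return c+d*(z-c[2])/d[2]
def proj(n,P,obs=None):
    p,c,A=pose(n,obs); v=A.T@(np.asarray(P,float)-c); s=np.array([v[0],-v[1]])/-v[2]
    s=s*(1+p["k1"]*(s@s)); return s*p["fx"]+[p["cx"],p["cy"]]
E
python3 - <<'E'
import cv2
a=cv2.imread("pics/top0.png")[150:280,145:275]; cv2.imwrite("pics/topz.png",cv2.resize(a,None,fx=4.6,fy=4.6,interpolation=cv2.INTER_CUBIC))
a=cv2.imread("pics/side0.png")[220:335,240:385]; cv2.imwrite("pics/sidez.png",cv2.resize(a,None,fx=5,fy=5,interpolation=cv2.INTER_CUBIC))
E
```

```text
(no output)
```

View pics/topz.png

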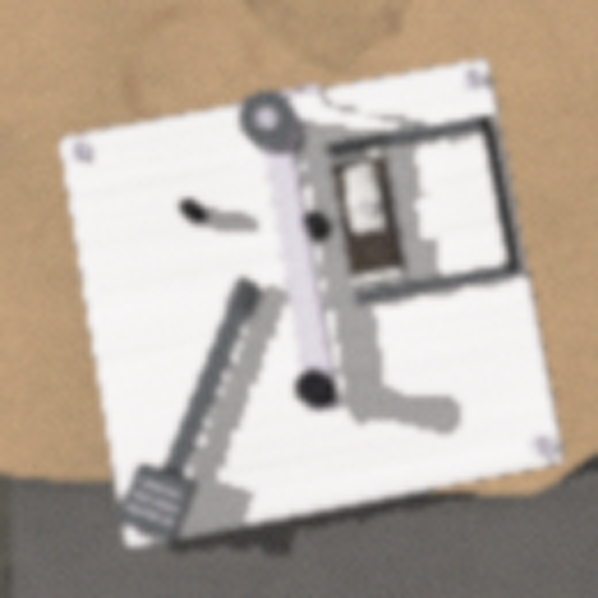

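View pics/sidez.png

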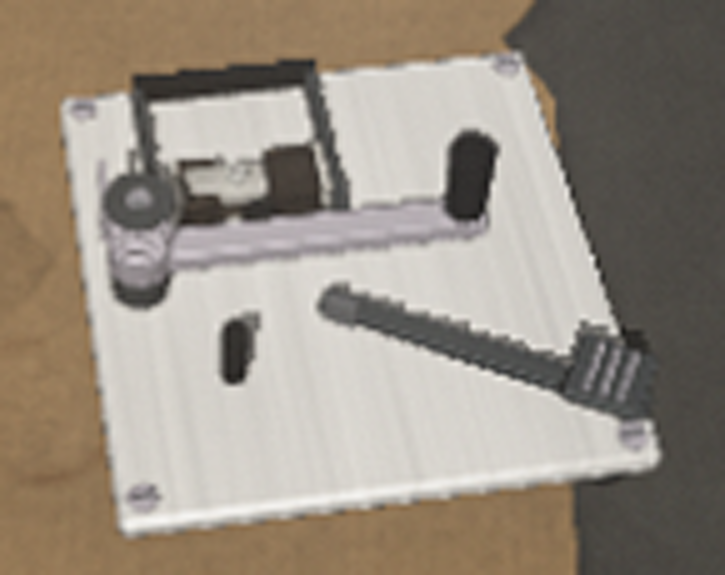

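```bash
python3 - <<'E'
from h import *
def tz(u,v): return (145+(u+.5)/4.6-.5,150+(v+.5)/4.6-.5)
def sz(u,v): return (240+(u+.5)/5-.5,220+(v+.5)/5-.5)
L=[((95,100,22),'top',tz(62,138)),((95,-100,22),'top',tz(487,62)),((-95,-100,22),'top',tz(560,460)),((-95,100,22),'top',tz(128,545)),
((75,0,72),'top',tz(267,115)),((-78,79,46),'top',tz(155,503)),((-45,0,78),'top',tz(313,388)),
((95,-100,22),'side',sz(65,100)),((-95,-100,22),'side',sz(522,55)),((-95,100,22),'side',sz(657,457)),((95,100,22),'side',sz(124,522)),((-45,0,78),'side',sz(472,145)),((-78,79,46),'side',sz(610,370)),((75,0,72),'side',sz(140,198))]
for cams in (('top',),('side',),('top','side')):
    A=np.array([l[0][:2] for l in L if l[1] in cams],float); B=np.array([onz(l[1],l[2],l[0][2])[:2] for l in L if l[1] in cams])
    a=A-A.mean(0);b=B-B.mean(0)
    th=np.arctan2((a[:,0]*b[:,1]-a[:,1]*b[:,0]).sum(),(a*b).sum())
    M=np.array([[np.cos(th),-np.sin(th)],[np.sin(th),np.cos(th)]]); t=B.mean(0)-M@A.mean(0)
    print(cams,np.degrees(th),t); print(np.round(B-(A@M.T+t),1).tolist())
W=lambda x,y:(M@[x,y]+t).round(1)
print('knob',W(-45,0),'pad',W(-78,79),'pivot',W(75,0))
for q in (.55,.66,.68): print(q,W(75-120*np.cos(q),120*np.sin(q)))
E
```

```text
('top',) 10.585876088323621 [581.08641213 312.6601995 ]
[[-0.7, -1.4], [-2.1, 0.8], [1.5, 2.3], [1.3, -1.3], [1.4, -0.0], [-1.1, 0.1], [-0.2, -0.3]]
('side',) 10.488946034536903 [581.34154118 313.43302771]
[[-2.3, 2.2], [1.3, 3.8], [2.7, 0.1], [-1.7, -1.8], [0.3, -3.0], [0.0, -1.2], [-0.4, -0.2]]
('top', 'side') 10.537608284214953 [581.21401368 313.0466404 ]
[[-1.0, -1.8], [-2.2, 0.5], [1.5, 1.8], [1.1, -1.8], [1.2, -0.3], [-1.3, -0.4], [-0.4, -0.8], [-2.2, 2.5], [1.3, 4.3], [2.9, 0.6], [-1.5, -1.4], [0.4, -2.5], [0.2, -0.7], [-0.2, 0.1]]
knob [537.  304.8] pad [490.1 376.4] pivot [654.9 326.8]
0.55 [542.9 369.7]
0.66 [548.3 381.8]
0.68 [549.4 383.9]
```

>>> step_arm:
  commands: "1 0.239 -0.142 0 0 0 0;1 0.239 -0.142 0 0 0 0;1 0.239 -0.142 0 0 0 0;1 0.239 -0.142 0 0 0 0;1 0.239 -0.142 0 0 0 0;1 0.239 -0.142 0 0 0 0;1 0.239 -0.142 0 0 0 0;1 0.239 -0.142 0 0 0 0;1 0.239 -0.142 0 0 0 0;1 0.239 -0.142 0 0 0 0;1 0.239 -0.142 0 0 0 0;1 0.239 -0.142 0 0 0 0"

```text
time_s: 1.15
ee_pos: [546.9, -243.7, 194.1]
eef_rot: [-0.0, 0.985, 0.171, -0.005]
ft_force: [1.3, -0.6, -1.0]
opening: 85.5
```

>>> step_arm:
  commands: "0.35 0.094 -0.262 0 0 0 -0.078;0.35 0.125 -0.248 0 0 0 -0.078;0.35 0.154 -0.231 0 0 0 -0.078;0.35 0.181 -0.211 0 0 0 -0.078;0.35 0.206 -0.187 0 0 0 -0.078;0.35 0.227 -0.161 0 0 0 -0.078;0.35 0.245 -0.132 0 0 0 -0.078;0.35 0.259 -0.101 0 0 0 -0.078;0.35 0.269 -0.069 0 0 0 -0.078;0.35 0.276 -0.035 0 0 0 -0.078;0.35 0.278 0 0 0 0 -0.078;0.35 0.276 0.033 0 0 0 -0.078"

```text
time_s: 2.15
ee_pos: [539.4, 255.7, 191.6]
eef_rot: [-0.002, 0.603, 0.797, -0.004]
ft_force: [0.5, -0.9, -0.3]
opening: 29.8
```

>>> step_arm:
  commands: "0.35 0 0 0 0 0 -0.078;0.35 0 0 0 0 0 -0.078;0.35 0 0 0 0 0 -0.078;0.35 0 0 0 0 0 -0.078;0.35 0 0 0 0 0 -0.078;0.35 0 0 0 0 0 -0.078;0.35 0 0 0 0 0 -0.078;0.35 0 0 0 0 0 -0.078;0.35 0 0 0 0 0 -0.078;0.35 0 0 0 0 0 -0.078;0.35 0 0 0 0 0 -0.078;0.35 0 0 0 0 0 0"

```text
time_s: 3.15
ee_pos: [532.2, 270.6, 188.6]
eef_rot: [-0.008, -0.041, 0.999, 0.001]
ft_force: [-0.9, -0.3, -0.7]
opening: 30.2
```

```bash
cat > d.py <<'E'
import sys
from h import *
# d.py X Y Z yaw : print tool-unit deltas
x,y,z,yaw=map(float,sys.argv[1:5])
o=get_obs(); A=q2R(o["eef_rot"]); d=A.T@(np.array([x,y,z])-o["ee_pos"])
c,s=np.cos(np.radians(yaw)),np.sin(np.radians(yaw))
G=np.array([[c,s,0],[s,-c,0],[0,0,-1]])
r=R.from_matrix(A.T@G).as_rotvec()
print("t",round(o["time_s"],2),"pos",o["ee_pos"].round(1),"f",o["ft_force"].round(1),"open",round(o["opening"],1),"q7",o["qpos"].round(2))
print("shift units",(d/150).round(3),"norm mm",round(np.linalg.norm(d),1),"turn units",(r/(np.pi/2)).round(3))
E
python3 d.py 537 305 120 190.5
```

```text
t 3.15 pos [532.2 270.6 188.6] f [-0.9 -0.3 -0.7] open 30.2 q7 [ 0.16  0.55 -1.    1.69  0.48  1.18  0.7 ]
shift units [-0.057  0.225  0.457] norm mm 76.9 turn units [ 0.002 -0.009 -0.065]
```

>>> step_arm:
  commands: "0.35 -0.03 0.11 0.2 0 0 -0.05;0.35 -0.027 0.105 0.2 0 -0.009 -0.015;0.35 0 0.01 0.06 0 0 0;0.35 0 0 0 0 0 0"

```text
time_s: 3.48
ee_pos: [538.5, 304.5, 117.9]
eef_rot: [0.001, -0.086, 0.996, 0.002]
ft_force: [-0.3, 0.7, -0.5]
opening: 29.9
```

```bash
python3 d.py 537 305 95 190.5; python3 - <<'E'
from h import *
o=get_obs(); im=read_camera("wrist"); cv2.imwrite("pics/w1.png",im[:,:,::-1])
for P in ((537,305,78),(490,376,46)): print(proj("wrist",P,o))
E
```

```text
t 3.48 pos [538.5 304.5 117.9] f [-0.3  0.7 -0.5] open 29.9 q7 [ 0.07  0.65 -0.95  1.72  0.59  1.08  0.67]
shift units [0.01  0.005 0.153] norm mm 23.0 turn units [ 0.002  0.002 -0.008]
[281.79071769 214.14791014]
[386.6805492  156.83450267]
```

View pics/w1.png

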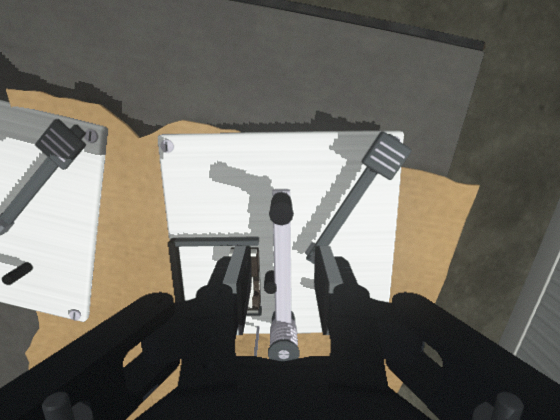

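The wrist view shows the knob top at about (282,217) and the pad at (386,155). Both match the predictions within 3 px, so I'll descend with the jaws straddling the knob.

>>> step_arm:
  commands: "0.35 0.01 0.003 0.2 0 0 0;0.35 0 0 0.14 0 0 0;0.35 0 0 0.08 0 0 0;0.35 0 0 0 0 0 0"

```text
time_s: 3.87
ee_pos: [541.5, 305.1, 59.8]
eef_rot: [0.006, -0.081, 0.997, 0.003]
ft_force: [0.2, -0.0, -1.3]
opening: 29.8
```

```bash
python3 - <<'E'
import subprocess
M=None
import numpy as np
th=np.radians(10.54);c,s=np.cos(th),np.sin(th)
def W(x,y):return (581.2+c*x-s*y, 313.0+s*x+c*y)
for q in np.arange(0,.75,.1):print(round(q,2),np.round(W(75-120*np.cos(q),120*np.sin(q)),1),round(190.5-np.degrees(q),1))
E
python3 d.py 537 305 53 190.5;
```

```text
0.0 [537.  304.8] 190.5
0.1 [535.4 316.7] 184.8
0.2 [534.9 328.6] 179.0
0.3 [535.7 340.6] 173.3
0.4 [537.7 352.4] 167.6
0.5 [540.9 364. ] 161.9
0.6 [545.2 375.2] 156.1
0.7 [550.6 385.9] 150.4
t 3.87 pos [541.5 305.1  59.8] f [ 0.2 -0.  -1.3] open 29.8 q7 [ 0.03  0.71 -0.89  1.77  0.66  0.98  0.61]
shift units [0.03  0.004 0.045] norm mm 8.1 turn units [ 0.003  0.008 -0.014]
```

>>> step_arm:
  commands: "0.33 0.03 0.004 0.045 0 0.008 -0.01;0.33 0.01 0 0.01 0 0 0;0.33 -0.003 0.08 0 0 0 0.064;0.33 -0.003 0.08 0 0 0 0.064"

```text
time_s: 4.2
ee_pos: [536.4, 326.0, 54.6]
eef_rot: [0.001, 0.018, 1.0, 0.002]
ft_force: [-0.1, 1.7, 0.2]
opening: 27.9
```

```bash
python3 d.py 537.7 352.4 53 167.6
```

```text
t 4.2 pos [536.4 326.   54.6] f [-0.1  1.7  0.2] open 27.9 q7 [-0.03  0.71 -0.84  1.75  0.62  0.97  0.41]
shift units [-0.002  0.176  0.012] norm mm 26.5 turn units [0.003 0.    0.114]
```

>>> step_arm:
  commands: "0.33 -0.003 0.09 0.006 0 0 0.06;0.33 -0.003 0.086 0.006 0 0 0.06;0.33 -0.003 0.06 0 0 0 0.045;0.33 0 0 0 0 0 0"

```text
time_s: 4.53
ee_pos: [543.5, 366.2, 58.8]
eef_rot: [0.003, 0.155, 0.988, 0.006]
ft_force: [-0.2, -0.2, 1.1]
opening: 28.2
```

```bash
python3 d.py 550.6 385.9 53 150.4;python3 - <<'E'
from h import *
for n in("side",):
  im=read_camera(n); a=im[200:340,230:400,::-1]; cv2.imwrite("pics/s2.png",cv2.resize(a,None,fx=4,fy=4,interpolation=cv2.INTER_CUBIC))
E
```

```text
t 4.53 pos [543.5 366.2  58.8] f [-0.2 -0.2  1.1] open 28.2 q7 [-0.14  0.71 -0.77  1.69  0.58  0.97  0.14]
shift units [-0.005  0.139  0.041] norm mm 21.7 turn units [0.008 0.001 0.13 ]
```

View pics/s2.png

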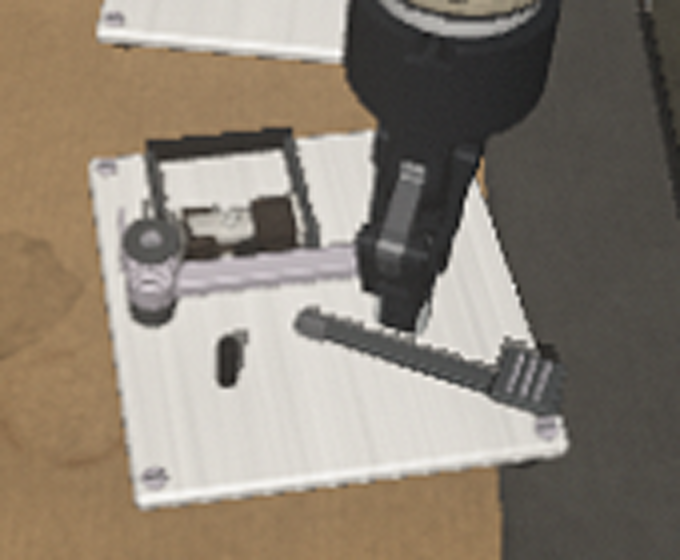

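```bash
python3 - <<'E'
from h import *
o=get_obs();im=read_camera("wrist"); cv2.imwrite("pics/w2.png",im[:,:,::-1])
print(proj("wrist",(537,305,78),o),proj("wrist",(541,364,78),o),proj("wrist",o["ee_pos"],o))
E
```

```text
[165.63108453 276.21722368] [276.68054686 250.7867117 ] [280.43440524 239.46214919]
```

View pics/w2.png

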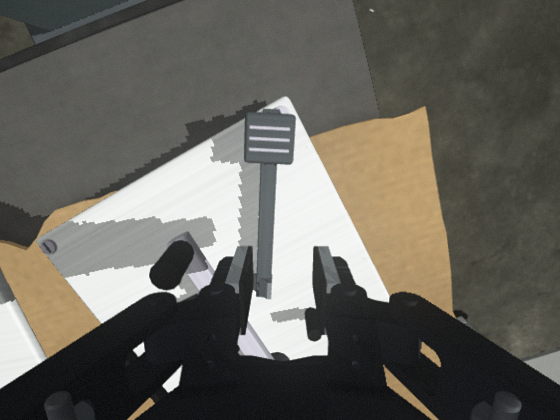

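```bash
python3 - <<'E'
from h import *
o=get_obs();T=q2R(o["eef_rot"])
for z in (0,-10,-20,-30,-40):
  for y in (-14,14):
    P=o["ee_pos"]+T@np.array([11,y,z]); P2=o["ee_pos"]+T@np.array([-11,y,z])
    print(z,y,P.round(),"wrist",proj("wrist",P,o).round(),proj("wrist",P2,o).round(),"side crop",((proj("side",P)-[230,200])*4).round(),((proj("side",P2)-[230,200])*4).round())
E
```

```text
0 -14 [529. 354.  58.] wrist [255. 221.] [256. 257.] side crop [438. 315.] [389. 301.]
0 14 [537. 381.  58.] wrist [306. 221.] [305. 257.] side crop [421. 364.] [371. 349.]
-10 -14 [529. 354.  68.] wrist [253. 227.] [254. 265.] side crop [440. 300.] [391. 286.]
-10 14 [537. 381.  68.] wrist [307. 227.] [306. 265.] side crop [423. 349.] [373. 335.]
-20 -14 [528. 354.  78.] wrist [252. 234.] [253. 274.] side crop [443. 285.] [393. 272.]
-20 14 [537. 381.  78.] wrist [309. 234.] [308. 274.] side crop [426. 334.] [375. 320.]
-30 -14 [528. 354.  88.] wrist [250. 242.] [251. 284.] side crop [445. 270.] [395. 256.]
-30 14 [537. 381.  88.] wrist [310. 242.] [309. 284.] side crop [428. 319.] [377. 305.]
-40 -14 [528. 354.  98.] wrist [248. 251.] [249. 295.] side crop [448. 255.] [397. 241.]
-40 14 [537. 380.  98.] wrist [312. 251.] [311. 295.] side crop [431. 304.] [379. 289.]
```

The wrist view shows the knob still home at about (168,270). The fingers passed over it, because at this opening the real tips sit about 25–35 mm behind the reported TCP. I'll lift, go back and descend further.

>>> step_arm:
  commands: "0.35 0 0 -0.15 0 0 0;0.35 0 -0.1 -0.03 0 0 -0.06;0.35 0 -0.12 0 0 0 -0.07;0.35 0 -0.12 0 0 0 -0.07;0.35 0 -0.07 0 0 0 -0.07;0.35 0 0 0 0 0 0"

```text
time_s: 5.13
ee_pos: [532.8, 296.7, 87.4]
eef_rot: [0.004, -0.071, 0.997, 0.002]
ft_force: [-0.3, 0.1, -0.4]
opening: 29.9
```

```bash
python3 d.py 537 305 70 190.5
```

```text
t 5.13 pos [532.8 296.7  87.4] f [-0.3  0.1 -0.4] open 29.9 q7 [ 0.06  0.66 -0.92  1.77  0.62  1.01  0.62]
shift units [-0.035  0.05   0.117] norm mm 19.8 turn units [ 0.002  0.005 -0.026]
```

>>> step_arm:
  commands: "0.35 -0.035 0.05 0 0 0 -0.026;0.35 0 0 0.1 0 0.004 0;0.35 0 0 0 0 0 0"

```text
time_s: 5.38
ee_pos: [538.1, 301.7, 72.1]
eef_rot: [0.001, -0.087, 0.996, 0.001]
ft_force: [-0.7, -1.0, -1.6]
opening: 30.1
```

```bash
python3 d.py 537 305 30 190.5;python3 - <<'E'
from h import *
o=get_obs();im=read_camera("wrist"); a=im[150:330,180:390,::-1]; cv2.imwrite("pics/w3.png",cv2.resize(a,None,fx=3.3,fy=3.3,interpolation=cv2.INTER_CUBIC))
im=read_camera("side"); a=im[200:340,230:400,::-1]; cv2.imwrite("pics/s3.png",cv2.resize(a,None,fx=4,fy=4,interpolation=cv2.INTER_CUBIC))
print((proj("wrist",(537,305,78),o)-[180,150])*3.3)
E
```

```text
t 5.38 pos [538.1 301.7  72.1] f [-0.7 -1.  -1.6] open 30.1 q7 [ 0.05  0.69 -0.91  1.76  0.64  1.01  0.64]
shift units [0.004 0.022 0.281] norm mm 42.2 turn units [ 0.002  0.001 -0.005]
[352.58159029 303.33776931]
```

View pics/w3.png

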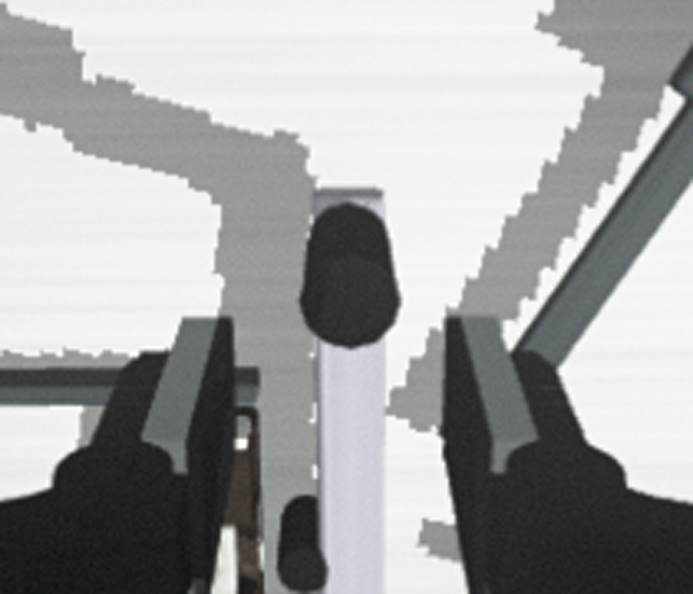

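View pics/s3.png

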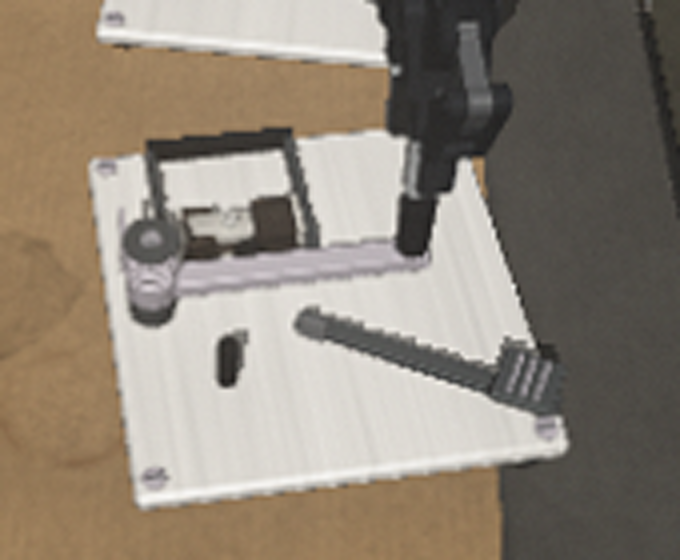

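>>> step_arm:
  commands: "0.35 0.01 0.022 0.1 0 0 -0.005;0.35 0.01 0 0.1 0 0 0;0.35 0.01 0 0.08 0 0 0;0.35 0 0 0 0 0 0"

```text
time_s: 5.82
ee_pos: [532.9, 308.5, 29.9]
eef_rot: [0.003, -0.092, 0.996, 0.003]
ft_force: [-0.0, -0.9, -0.2]
opening: 30.1
```

```bash
python3 d.py 535 305 30 190.5;python3 - <<'E'
from h import *
o=get_obs();im=read_camera("wrist"); a=im[150:330,180:390,::-1]; cv2.imwrite("pics/w4.png",cv2.resize(a,None,fx=3.3,fy=3.3,interpolation=cv2.INTER_CUBIC))
im=read_camera("side"); a=im[200:340,230:400,::-1]; cv2.imwrite("pics/s4.png",cv2.resize(a,None,fx=4,fy=4,interpolation=cv2.INTER_CUBIC))
E
```

```text
t 5.82 pos [532.9 308.5  29.9] f [-0.  -0.9 -0.2] open 30.1 q7 [ 0.01  0.74 -0.87  1.8   0.69  0.93  0.59]
shift units [-0.01  -0.025 -0.   ] norm mm 4.1 turn units [0.004 0.004 0.001]
```

View pics/w4.png

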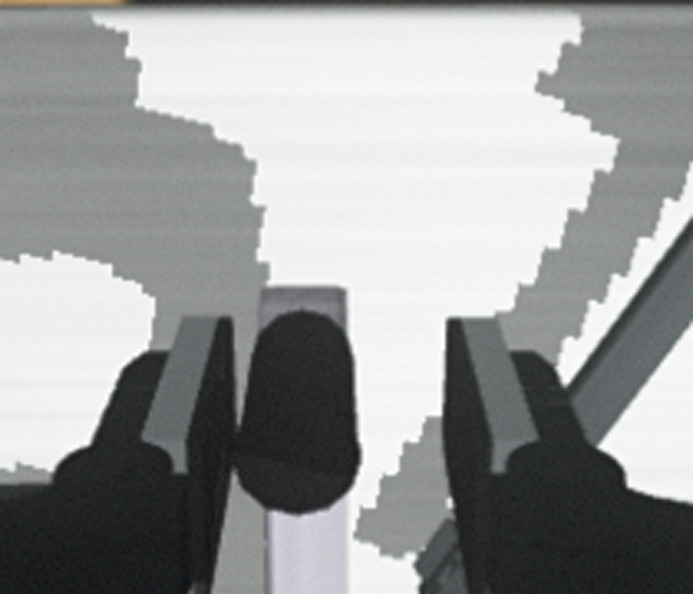

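View pics/s4.png

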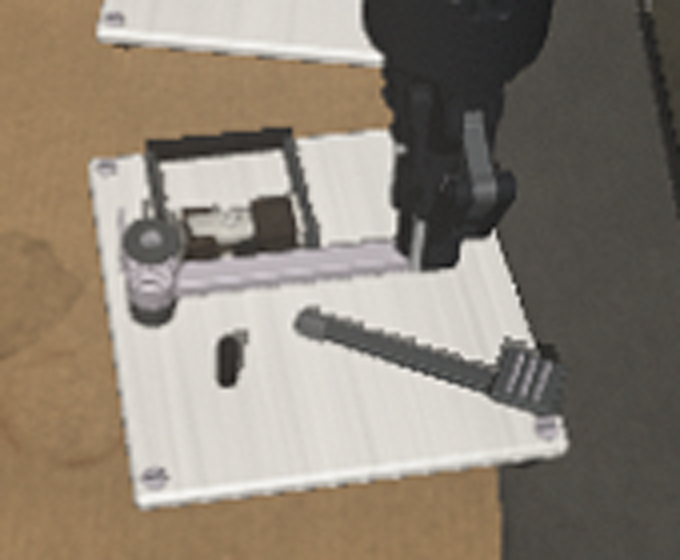

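The knob now stands between the fingers, with the pushing finger just touching it. Swinging.

>>> step_arm:
  commands: "0.35 -0.012 0.08 0 0 0 0.064;0.35 -0.005 0.08 0 0 0 0.064;0.35 -0.005 0.08 0 0 0 0.064;0.35 0 0 0 0 0 0"

```text
time_s: 6.25
ee_pos: [535.5, 342.8, 32.6]
eef_rot: [0.004, 0.067, 0.998, 0.001]
ft_force: [-0.9, -3.1, -0.8]
opening: 29.8
```

```bash
python3 d.py 540.9 364 30 161.9;python3 - <<'E'
from h import *
o=get_obs();im=read_camera("wrist"); a=im[150:330,180:390,::-1]; cv2.imwrite("pics/w5.png",cv2.resize(a,None,fx=3.3,fy=3.3,interpolation=cv2.INTER_CUBIC))
E
```

```text
t 6.25 pos [535.5 342.8  32.6] f [-0.9 -3.1 -0.8] open 29.8 q7 [-0.1   0.73 -0.79  1.75  0.63  0.93  0.28]
shift units [-0.016  0.145  0.018] norm mm 22.1 turn units [0.003 0.005 0.116]
```

View pics/w5.png

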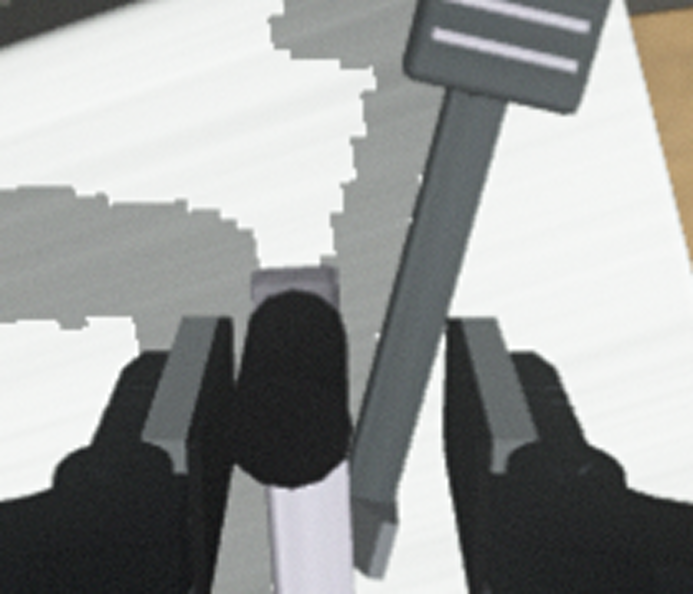

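The arm is following: the knob is against the left finger at about (290,400) in the crop, with 3 N on it.

>>> step_arm:
  commands: "0.35 -0.008 0.08 0.008 0 0 0.064;0.35 -0.008 0.08 0.008 0 0 0.064;0.35 -0.004 0.06 0 0 0 0.045;0.35 0 0 0 0 0 0"

```text
time_s: 6.63
ee_pos: [543.4, 365.1, 30.0]
eef_rot: [0.001, 0.203, 0.979, -0.006]
ft_force: [-0.9, -1.7, -1.9]
opening: 29.9
```

```bash
python3 d.py 551 387 30 150
```

```text
t 6.63 pos [543.4 365.1  30. ] f [-0.9 -1.7 -1.9] open 29.9 q7 [-0.18  0.74 -0.72  1.69  0.59  0.95  0.03]
shift units [ 0.012  0.154 -0.002] norm mm 23.2 turn units [-0.007  0.004  0.073]
```

>>> step_arm:
  commands: "0.35 0.006 0.06 0 0 0 0.03;0.35 0.004 0.06 0 0 0 0.03;0.35 0.004 0.04 0 0 0 0.01;0.35 0 0.015 0 0 0 0"

```text
time_s: 6.97
ee_pos: [550.2, 381.3, 29.4]
eef_rot: [-0.0, 0.254, 0.967, -0.013]
ft_force: [-4.1, -4.1, 2.1]
opening: 30.2
```

```bash
python3 d.py 551 387 30 150;python3 - <<'E'
from h import *
o=get_obs();im=read_camera("wrist"); a=im[:,:,::-1]; cv2.imwrite("pics/w6.png",a)
for q in (.5,.6,.65,.7):
  th=np.radians(10.54);c,s=np.cos(th),np.sin(th);x,y=75-120*np.cos(q),120*np.sin(q)
  print(q,proj("wrist",(581.2+c*x-s*y,313+s*x+c*y,78),o).round(1))
E
```

```text
t 6.97 pos [550.2 381.3  29.4] f [-4.1 -4.1  2.1] open 30.2 q7 [-0.23  0.75 -0.69  1.64  0.57  0.98 -0.06]
shift units [ 0.014  0.036 -0.005] norm mm 5.8 turn units [-0.017  0.004  0.006]
0.5 [230.6 284.7]
0.6 [258.5 281.4]
0.65 [272.7 280.7]
0.7 [287.  280.6]
```

View pics/w6.png

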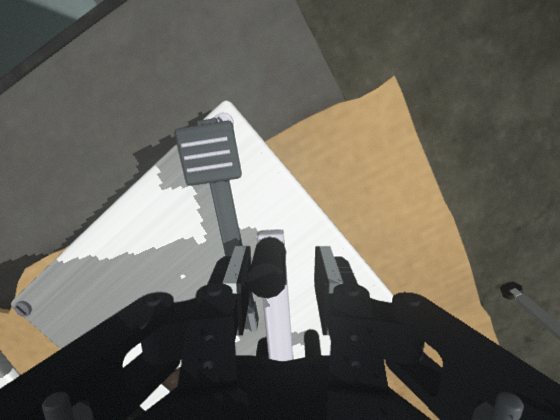

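The knob top at about (267,279) gives q ≈ 0.63, just past the tooth. I'll push a little further, then ease back.

>>> step_arm:
  commands: "0.35 0.005 0.035 0 0 0 0;0.35 0 0.01 0 0 0 0"

```text
time_s: 7.18
ee_pos: [551.4, 384.7, 29.2]
eef_rot: [-0.002, 0.251, 0.968, -0.016]
ft_force: [-4.0, -4.2, 2.8]
opening: 30.0
```

```bash
python3 d.py 545 375 30 156
```

```text
t 7.18 pos [551.4 384.7  29.2] f [-4.  -4.2  2.8] open 30.0 q7 [-0.23  0.76 -0.69  1.63  0.57  0.99 -0.06]
shift units [ 0.006 -0.077 -0.003] norm mm 11.6 turn units [-0.02   0.002 -0.057]
```

>>> step_arm:
  commands: "0.35 0 -0.03 0 0 0 0;0.35 0 -0.03 0 0 0 0;0.35 0 -0.03 0 0 0 0;0.35 0 -0.03 0 0 0 0;0.35 0 0 0 0 0 0"

```text
time_s: 7.6
ee_pos: [544.5, 366.1, 30.1]
eef_rot: [-0.0, 0.25, 0.968, -0.014]
ft_force: [0.1, -0.1, -0.1]
opening: 30.1
```

```bash
python3 d.py 541 366 30 156;python3 - <<'E'
from h import *
o=get_obs();im=read_camera("wrist"); a=im[150:330,180:390,::-1]; cv2.imwrite("pics/w7.png",cv2.resize(a,None,fx=3.3,fy=3.3,interpolation=cv2.INTER_CUBIC))
for q in (.45,.5,.55,.6,.65,.7):
  th=np.radians(10.54);c,s=np.cos(th),np.sin(th);x,y=75-120*np.cos(q),120*np.sin(q)
  print(q,((proj("wrist",(581.2+c*x-s*y,313+s*x+c*y,78),o)-[180,150])*3.3).round(1))
E
```

```text
t 7.6 pos [544.5 366.1  30.1] f [ 0.1 -0.1 -0.1] open 30.1 q7 [-0.2   0.74 -0.69  1.68  0.57  0.96 -0.05]
shift units [ 0.02  -0.012  0.001] norm mm 3.5 turn units [-0.017  0.004 -0.054]
0.45 [246.3 433.7]
0.5 [291.9 425.5]
0.55 [338.3 419.3]
0.6 [385.3 415.2]
0.65 [432.6 413.1]
0.7 [480.1 413. ]
```

View pics/w7.png

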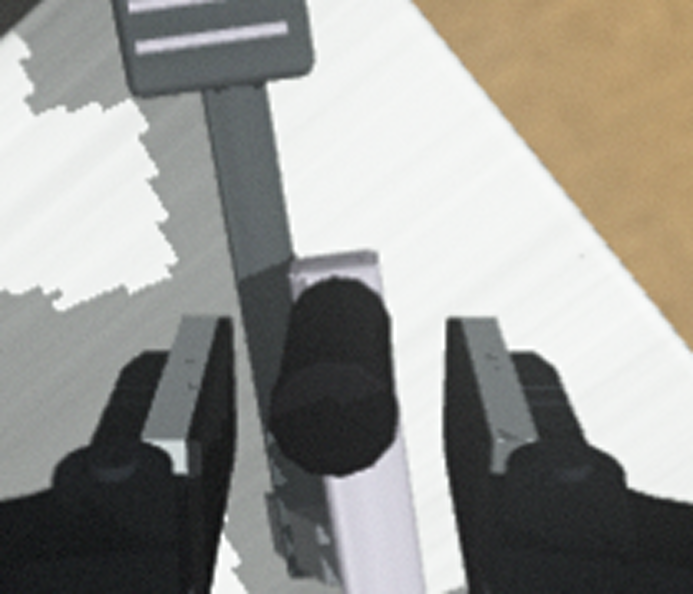

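The arm is caught at q ≈ 0.55: the knob top is at crop (335,417), clear of both fingers, and the force is zero. I'll lift off, shut the fingers and move over the pad.

>>> step_arm:
  commands: "0.35 0 0 -0.15 0 0 0;0.35 0 0 -0.25 0 0 0;0.35 0 0 -0.2 0 0 0;0 0 0 0 0 0 0"

```text
time_s: 7.98
ee_pos: [545.1, 371.9, 122.4]
eef_rot: [-0.001, 0.248, 0.969, -0.011]
ft_force: [0.4, 1.0, 1.2]
opening: 19.0
```

```bash
python3 d.py 490 376 95 151
```

```text
t 7.98 pos [545.1 371.9 122.4] f [0.4 1.  1.2] open 19.0 q7 [-0.17  0.64 -0.75  1.61  0.49  1.11  0.02]
shift units [ 0.336 -0.149  0.185] norm mm 61.7 turn units [-0.014  0.002  0.003]
```

>>> step_arm:
  commands: "0 0.17 -0.075 0 -0.01 0 0;0 0.166 -0.074 0 0 0 0;0 0 0 0.15 0 0 0;0 0 0 0 0 0 0"

```text
time_s: 8.32
ee_pos: [492.3, 382.5, 104.3]
eef_rot: [0.004, 0.248, 0.969, 0.005]
ft_force: [0.1, -1.6, -1.4]
opening: 0.1
```

```bash
python3 d.py 490 376 50 151;python3 - <<'E'
from h import *
o=get_obs();im=read_camera("wrist"); a=im[:,:,::-1]; cv2.imwrite("pics/w8.png",a)
im=read_camera("side"); a=im[200:340,230:400,::-1]; cv2.imwrite("pics/s8.png",cv2.resize(a,None,fx=4,fy=4,interpolation=cv2.INTER_CUBIC))
print(proj("wrist",(490,376,46),o))
T=q2R(o["eef_rot"])
for z in (0,-15,-30): print(z,proj("wrist",o["ee_pos"]+T@[11,0,z],o),(proj("side",o["ee_pos"]+T@[0,0,z])-[230,200])*4)
E
```

```text
t 8.32 pos [492.3 382.5 104.3] f [ 0.1 -1.6 -1.4] open 0.1 q7 [-0.19  0.6  -0.77  1.74  0.49  0.99 -0.07]
shift units [-0.005 -0.049  0.361] norm mm 54.7 turn units [0.008 0.004 0.003]
[270.69038788 210.28346833]
0 [280.47815665 221.22875641] [541.94025832 301.59673052]
-15 [280.32148677 230.93895068] [547.45605533 277.77620217]
-30 [280.135654   242.46562341] [553.11527676 253.25318024]
```

View pics/w8.png

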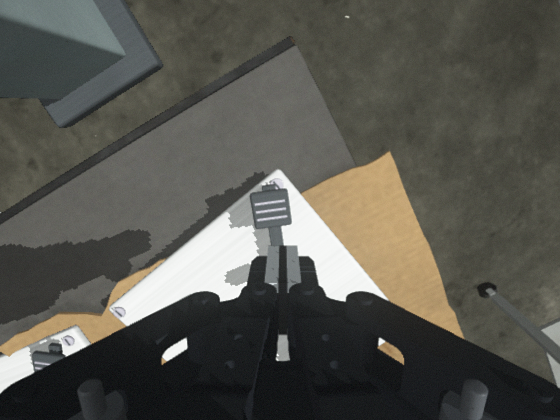

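View pics/s8.png

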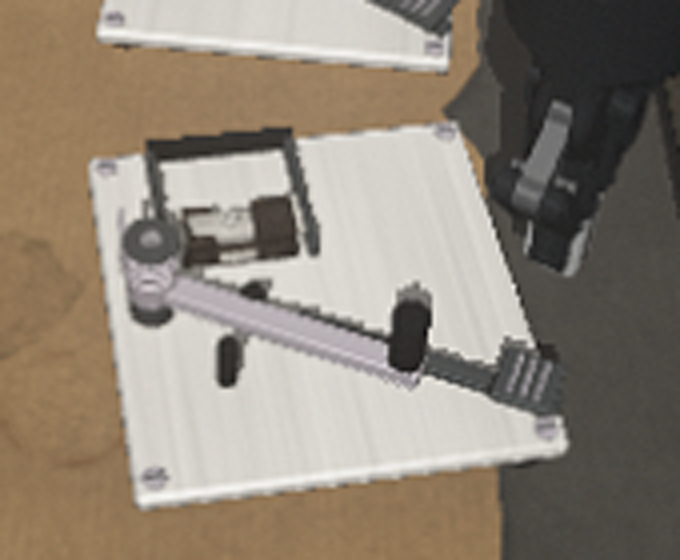

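The side view shows the arm held cocked. The pad at wrist (271,209) matches the prediction, so I'll descend in stages and watch the force.

>>> step_arm:
  commands: "0 -0.005 -0.049 0.15 0.008 0.004 0;0 0 0 0.2 0 0 0;0 0 0 0.05 0 0 0;0 0 0 0 0 0 0"

```text
time_s: 8.75
ee_pos: [497.3, 383.1, 51.1]
eef_rot: [0.004, 0.25, 0.968, 0.008]
ft_force: [0.9, -0.0, -0.2]
opening: -0.0
```

```bash
python3 d.py 490 376 25 151
```

```text
t 8.75 pos [497.3 383.1  51.1] f [ 0.9 -0.  -0.2] open -0.0 q7 [-0.21  0.66 -0.73  1.77  0.54  0.9  -0.11]
shift units [ 0.02  -0.068  0.173] norm mm 28.0 turn units [0.011 0.002 0.001]
```

>>> step_arm:
  commands: "0 0.02 -0.068 0 0.011 0 0;0 0.005 -0.01 0.05 0 0 0;0 0.005 -0.01 0.05 0 0 0;0 0 0 0 0 0 0"

```text
time_s: 9.08
ee_pos: [488.8, 374.9, 38.7]
eef_rot: [0.003, 0.25, 0.968, 0.001]
ft_force: [-0.6, -0.4, 0.2]
opening: 0.2
```

```bash
python3 d.py 490 376 25 151;python3 - <<'E'
from h import *
im=read_camera("side"); a=im[200:340,230:400,::-1]; cv2.imwrite("pics/s9.png",cv2.resize(a,None,fx=4,fy=4,interpolation=cv2.INTER_CUBIC))
E
```

```text
t 9.08 pos [488.8 374.9  38.7] f [-0.6 -0.4  0.2] open 0.2 q7 [-0.22  0.66 -0.72  1.79  0.55  0.89 -0.12]
shift units [-0.003  0.01   0.092] norm mm 13.8 turn units [ 0.002  0.003 -0.   ]
```

View pics/s9.png

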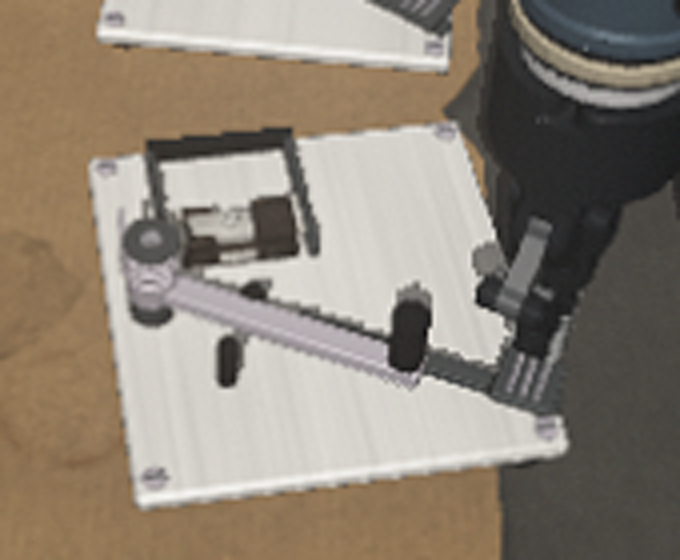

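The tips are over the pad at crop (530,355) and there's no contact yet. Continuing down.

>>> step_arm:
  commands: "0 0 0.005 0.06 0 0 0;0 0.002 -0.006 0.04 0 0 0;0 0.002 -0.004 0.02 0 0 0;0 0 0 0 0 0 0"

```text
time_s: 9.47
ee_pos: [489.3, 376.0, 21.0]
eef_rot: [0.004, 0.25, 0.968, 0.003]
ft_force: [0.9, 0.5, 0.0]
opening: 0.3
```

```bash
python3 d.py 490 376 15 151
```

```text
t 9.47 pos [489.3 376.   21. ] f [0.9 0.5 0. ] open 0.3 q7 [-0.23  0.69 -0.7   1.81  0.58  0.86 -0.14]
shift units [-0.004  0.002  0.04 ] norm mm 6.0 turn units [ 0.005  0.004 -0.   ]
```

>>> step_arm:
  commands: "0 0.001 -0.003 0.035 0 0 0;0 0.001 -0.003 0.02 0 0 0;0 0 0 0 0 0 0"

```text
time_s: 9.72
ee_pos: [489.5, 376.4, 12.9]
eef_rot: [0.005, 0.25, 0.968, 0.004]
ft_force: [-0.9, -1.0, 1.1]
opening: 0.2
```

```bash
python3 d.py 490 376 10 151;python3 - <<'E'
from h import *
im=read_camera("side"); a=im[200:340,230:400,::-1]; cv2.imwrite("pics/s10.png",cv2.resize(a,None,fx=4,fy=4,interpolation=cv2.INTER_CUBIC))
E
```

```text
t 9.72 pos [489.5 376.4  12.9] f [-0.9 -1.   1.1] open 0.2 q7 [-0.24  0.69 -0.69  1.81  0.59  0.84 -0.15]
shift units [-0.004 -0.001  0.02 ] norm mm 3.0 turn units [ 0.006  0.005 -0.   ]
```

View pics/s10.png

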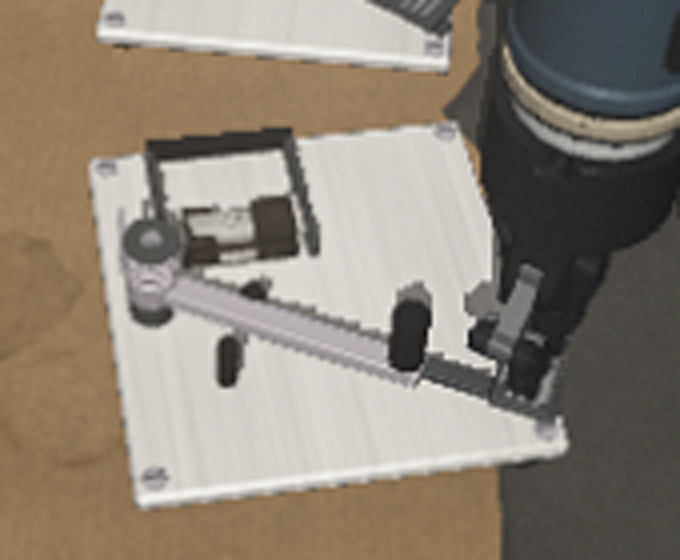

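>>> step_arm:
  commands: "0 0 -0.002 0.03 0 0 0;0 0 0 0 0 0 0"

```text
time_s: 9.93
ee_pos: [489.6, 376.7, 9.0]
eef_rot: [0.005, 0.25, 0.968, 0.004]
ft_force: [-0.5, -0.6, 4.3]
opening: 0.0
```

>>> step_arm:
  commands: "0 0 -0.002 0.03 0 0 0;0 0 0 0 0 0 0"

```text
time_s: 10.1
ee_pos: [489.8, 377.0, 7.3]
eef_rot: [0.006, 0.251, 0.968, 0.004]
ft_force: [-0.9, -4.2, 6.3]
opening: -0.0
```

```bash
python3 d.py 490 376 0 151;python3 - <<'E'
from h import *
im=read_camera("side"); a=im[200:340,230:400,::-1]; cv2.imwrite("pics/s11.png",cv2.resize(a,None,fx=4,fy=4,interpolation=cv2.INTER_CUBIC))
E
```

```text
t 10.1 pos [489.8 377.    7.3] f [-0.9 -4.2  6.3] open -0.0 q7 [-0.24  0.7  -0.69  1.81  0.6   0.83 -0.16]
shift units [-0.004 -0.006  0.049] norm mm 7.4 turn units [ 0.007  0.006 -0.   ]
```

View pics/s11.png

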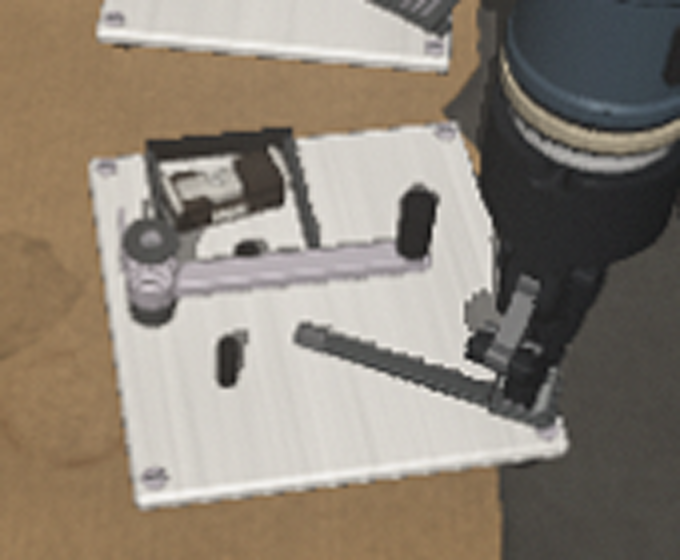

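The kick worked: the arm is home and the block has moved down the channel to about crop (220,185). Now I'll lift clear.

>>> step_arm:
  commands: "0 0 0 -0.05 0 0 0;0 0 0 -0.15 0 0 0;0 0 0 -0.25 0 0 0;0 0 0 -0.25 0 0 0;0 0 0 -0.15 0 0 0;0 0 0 0 0 0 0;0 0 0 0 0 0 0"

```text
time_s: 10.73
ee_pos: [486.5, 375.2, 139.0]
eef_rot: [0.004, 0.25, 0.968, 0.003]
ft_force: [0.5, -1.4, -0.3]
opening: 0.1
```

```bash
python3 d.py 490 376 120 151;python3 - <<'E'
from h import *
im=read_camera("side"); a=im[140:340,230:400,::-1]; cv2.imwrite("pics/s12.png",cv2.resize(a,None,fx=3,fy=3,interpolation=cv2.INTER_CUBIC))
E
```

```text
t 10.73 pos [486.5 375.2 139. ] f [ 0.5 -1.4 -0.3] open 0.1 q7 [-0.16  0.55 -0.79  1.73  0.45  1.05 -0.04]
shift units [-0.017  0.015  0.127] norm mm 19.4 turn units [0.005 0.005 0.   ]
```

View pics/s12.png

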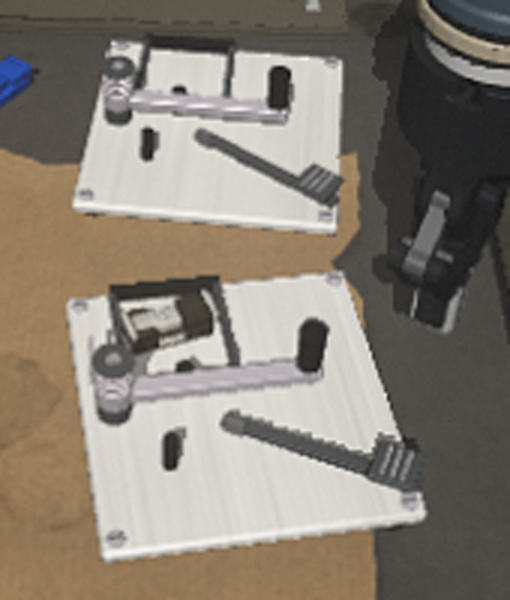

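Both arms are home, the pad has sprung back up, the block is out along its channel and the gripper is clear.

```bash
python3 -c "
from plant import job_done
print(job_done())"
```

```text
the job is handed in; nothing more can be done
None
```

I cocked the loaded kicker by its knob to about 0.66 rad and let it back onto the tooth. In the wrist view it sat at about 0.55 rad, with the knob clear of both fingers. I then lifted off and pressed the trigger pad with the shut fingers, with a peak upward force of about 6 N. The arm sprang home and knocked the block down its channel.

**Last checks:** the final side view shows the kicker's arm home and the pad back up. The block is well along the channel; I judged this by eye and did not measure its travel. The empty kicker's arm is still at home. The gripper was clear of everything when I handed in, at about 10.8 s.

**What disagreed:**
- **Missed first swing:** my first swing passed over the knob without touching it. The pictures put the real fingertips about 25–30 mm behind the reported TCP, so I went lower and repeated the swing.
- **Pad contact height:** the pad was first felt with the TCP at about z = 13 mm, though the pad top is 46 mm above the bench. That is consistent with the same offset.

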